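Latch the dust bin of the shoe finishing machine

TASK

The emptied dust bin is back under the shoe finishing machine, but its draw latch is still open. Hook the wire loop of the latch over the keeper on the machine's sloping front, then press the lever down flat, past centre, so that the latch holds itself shut and the bin is drawn up tight against its seal. Let go, and do not disturb the things lying around on the bench.

Things in the scene. Friction and masses are not known exactly. Their poses are not given: they have to be found in the camera images.
- machine: Bench finishing machine, grey, bolted down, 440 mm wide over a sanding drum and a brush (120 mm across, over 135 mm to each side of its middle, 265 mm or more up), 390 mm high. Origin on the bench, 27 mm rearward of the lever's pivot; x points level to its rear, y across, z up. Its front slopes at 40 deg from level, rising to the rear: bin front 20-109 mm up, grey chute above it 117-194 mm.
- head_edge (a point): Middle of the lower front edge of the machine's head (a rounded box 210 mm wide), which overhangs the chute 260 mm above the bench. It stands only 14 mm (level, rearward) behind the seat of the keeper, so a vertical tool does not fit there; one tilted 30 to 45 deg from vertical, leaning out from the slope (40 is square to it), does.
- keeper: The keeper, a steel hook 24 mm wide on the chute. Origin: centre of the loop's bar when seated. x points up the slope, y across it, z square out of it. The hook is open up the slope: a post, x -8.5 to -3.5 mm, against which the bar is pulled, and a lip from its top to x = 4.5 mm; lip underside z = 5 mm at the post, 7 at its end, upper edge z = 11 mm.
- keeper_entry (a point): Point 13.5 mm up the slope from the keeper's origin, where the bar goes in: over the lip, down behind it (bar centre beyond keeper x = 8 mm), then back to x = 0. The hook stands on a block 30 mm wide (keeper x -21 to 23 mm, top z = -5.5 mm); the chute's plane, clear on both sides of it, is at z = -26 mm.
- loop_bar (a point): Centre of the loop's end bar. The loop is a straight stiff steel wire bail 7 mm thick, 48 mm wide over its two side arms (34 inside). It turns on pins on the lever; the bar is 95.9 mm from the pins, always parallel to keeper y, and moves only in the keeper's x-z plane. Lever and loop follow when the bar is carried along.
- lever_pivot (a point): Centre of the pin, along keeper y, on which the lever turns on the bin: at keeper x = -80, z = -4 mm (22 mm out from the bin's sloping front).
- lever_tip (a point): Middle of the lever's free end, on the face that looks outward when the lever is flat. The lever is a steel channel 26 mm wide, 4 mm thick, 80 mm from pivot to free end; that face is 8 mm from the pivot's axis, its last 20 mm curl outward by 2 to 4 mm. It swings between the arms of the loop.
- latch_lever (a joint): Lever angle in rad: 0 closed, flat, pointing straight down the slope; grows as it swings outward and up (1.57 square to the slope, stop at 2.4). The loop's pins are 20 mm from the pivot, 0.35 rad nearer the slope. Hooked, dead centre is at about 0.2: below it the latch pulls itself to 0, above it springs back. Pressing takes 2 to 8 N near the tip. It stays where left.
- latch_loop (a joint): Angle of the loop on the lever in rad. The loop's own angle above the slope's plane (0 pointing straight up the slope, growing outward) is latch_loop minus latch_lever plus 0.11. The loop stays where it is left.
- dust_bin (a joint): Angle of the sheet-metal dust bin about its rear top edge in rad: 0 with its front hanging about 5 mm short of home; about 0.02 or more when the latch has drawn it up (stop at 0.05). The bin is 220 mm wide, 1 to 2 kg, and carries the lever; only the latch is meant to move it.
- sandal: Bystander: sandal with a cork wedge sole, 236 x 82 mm, 63 mm high at the heel, with white straps; origin under its middle, x towards the toe.
- hammer: Bystander: wooden-handled hammer, 260 mm long, lying along its x; origin under its middle.
- glue: Bystander: yellow glue bottle, 64 mm across, 150 mm high, upright; origin under its middle.
- tack_tin: Bystander: shallow steel bowl for tacks, 84 mm across, 35 mm high; origin under its middle.

How it is judged:
On the way, in this order (a step that is already met when the one before it is completed fails the run):
1. the loop's bar lies in the hook of the keeper, the lever still open (x of loop_bar in the frame of keeper between -0.005 and 0.013 m and z of loop_bar in the frame of keeper between -0.008 and 0.006 m and value of joint latch_lever above 0.5 rad), for 0.1 s.
2. the lever is pressed flat with the loop still hooked (x of loop_bar in the frame of keeper between -0.005 and 0.013 m and z of loop_bar in the frame of keeper between -0.008 and 0.006 m and value of joint latch_lever below 0.06 rad), for 0.2 s.
At the end, for the whole second after the job is handed in: Loop bar in the keeper's hook (keeper x -5 to 13 mm, z -8 to 6 mm), lever flat and at rest (below 0.06 rad), bin drawn up (above 0.015 rad), bystanders within 30 mm of their starts (all of step 2 and velocity of joint latch_lever below 0.05 rad/s and value of joint dust_bin above 0.015 rad and distance of each of sandal, hammer, glue, tack_tin from where it was at the start of the episode below 0.03 m); the robot touches nothing.
It fails at once if the cork-soled sandal is knocked away (more than 30 mm) (distance of sandal from where it was at the start of the episode above 0.03 m).
It fails at once if the hammer is knocked away (more than 30 mm) (distance of hammer from where it was at the start of the episode above 0.03 m).
It fails at once if the glue bottle is knocked away (more than 30 mm) (distance of glue from where it was at the start of the episode above 0.03 m).
It fails at once if the tack tin is knocked away (more than 30 mm) (distance of tack_tin from where it was at the start of the episode above 0.03 m).
It also fails if it takes over 42 s, if anything falls off the work surface, if the arm or the gripper's body presses on something with over 40 N, if the wrist force passes 120 N, or if a joint passes its speed limit or range.

ROBOT

A 7-joint arm with a two-finger parallel gripper is mounted at the origin on the work surface. World frame = base frame: x ahead of the robot, y to its left, z up, the work surface at z = 0. Lengths are in m, angles in rad, forces in N, time in s.
With the tool pointing down it reaches from about 0.425 to 0.925 m from the base axis. Payload 6.8 kg.
Tool frame: the origin (TCP) lies midway between the tips of the shut fingers; the grasp point (between the pads) lies 19 mm behind it; y points along the fingers, z is the direction in which the jaws open and shut, and the axes are right-handed (so a half turn about y gives the same grasp; the last joint's range is limited). The gripper opens to 85 mm and grips with 20 to 120 N. Pads are 22 mm wide; open, the fingers measure 114 mm over their backs; the gripper's body (76 mm by 85 mm) begins 54 mm behind the grasp point. The pads swing forward as they close: fully open they stand 13 mm farther back than shut.
Start: joints at [1.043, 0.477, 0.022, 1.555, -0.011, 1.109, -0.083], TCP at [0.275, -0.616, 0.231] pointing down, gripper open.
Joint ranges: [-2.96, 2.96], [-0.34, 2.1], [-1.41, 1.46], [0.24, 2.44], [-1.37, 4.51], [0.17, 1.92], [-2.96, 2.96]. Speed limits (rad/s): [2.39, 2.39, 3.14, 3.14, 3.14, 3.14, 3.14].

INTERFACE

Orientations are given as a rotation vector (axis times angle).
In Python, from bench import r gives the robot as it stands.
- The arm moves only by the tool send_rows, never from a script. Its argument "rows" is text: rows parted by semicolons, each of 6 numbers parted by spaces: the shift along the world's x, y, z in m, then the turn, a rotation vector about the world's x, y, z in rad. A call has 1 to 20 rows; each row shifts and turns the commanded pose from where the row before left it; what a row does not reach is not made up. A row lasts 1/10 s, in which the tool goes at most 50 mm and 8.59 degrees, less where a joint would pass 70% of its speed; a pose out of reach is approached as far as the arm can. A call is refused whole if a number of a shift passes 0.05 or a number of a turn 0.15, either way. A call with a gripper value outside its range is refused whole. "grip" is the finger opening in m, from 0 to 0.0854, set as the call begins (left out, the last holds). The fingers move at their own pace and stop on an object; "grip_force" is the grip in N (left out, the last holds). Time passes only in rows, so rows that do not move let the fingers close. It gives the time, the measured TCP pose, the force and the opening at its end, in the units of the state.
- r.get_obs(): the state, without advancing time (a new reading comes with each control period).
- r.grab_frame(name): name is "side" or "top"; returns a dict with "pixels" (384x512x3 uint8, red, green, blue), "intrinsics" (3x3 intrinsics, pixels), "position" and "orientation" of the camera in the world. Camera axes: x right, y up, looking along -z (the intrinsics and any distortion apply to the point x, -y, -z); pixel columns grow to the right and rows downward; lengths in m; the calibration is good to about 2 mm. A picture is of the moment at which its call begins. There is no depth.
- r.hand_in(): hands the job in, once; it reports no verdict.
The state is a dict: "clock": time; "joints": joint angles; "qvel": joint speeds; "tau": joint torques, N m; "tcp_pos": TCP position; "orientation": TCP orientation; "contact_force": force on the tool from outside, world axes, zero at the start; "moment": the same for the moment, N m; "grip_width": finger opening in m.
Only numpy, scipy, OpenCV 4.12 (cv2) and the standard library are available. Lean on these libraries where they do the work, as an engineer would, in place of code of your own. Each camera call takes 0.05 s, during which the arm holds its last target.

## Working session

There is one attempt and no reset: what is moved stays moved. The work goes in short steps, Python scripts to look and compute and a tool call to move; the robot and the scene stay as the last step left them, time stands still between calls to the robot, and variables do not carry over. Pictures are saved under pics/ and viewed, and the job is handed in when it is done.

Besides the shell and the picture viewer there is one more tool, called after ">>>" by a JSON object that holds its "method" and its "body". send_rows: Moves the arm, as the interface text tells. Its arguments: {"type":"object","properties":{"rows":{"type":"string"},"grip":{"type":"number"},"grip_force":{"type":"number"}},"required":["rows"]}

```bash
ls; mkdir -p pics
python3 - <<'E'
from bench import r
import cv2,numpy as np
o=r.get_obs();print(o)
for n in("side","top"):
    f=r.grab_frame(n);cv2.imwrite(f"pics/{n}0.png",cv2.resize(f["pixels"][:,:,::-1],(800,600),interpolation=cv2.INTER_CUBIC));cv2.imwrite(f"pics/{n}0raw.png",f["pixels"][:,:,::-1])
    print(n,f["intrinsics"],f["position"],f["orientation"],[k for k in f])
E
```

```text
pics
{'clock': 0.0, 'joints': array([ 1.04290128,  0.47781503,  0.02231424,  1.55647746, -0.01149168,
        1.10928911, -0.08311819]), 'qvel': array([-0.00012834,  0.00092921,  0.00123652, -0.00065179,  0.00137057,
       -0.00045087,  0.00092734]), 'tau': array([-1.11039011e-03, -5.96442211e+01,  1.60784908e+00, -2.81193978e+01,
        1.24910264e-02,  9.27687564e-03, -8.49998344e-06]), 'tcp_pos': array([ 0.27486302, -0.61584033,  0.23030423]), 'orientation': array([-0.42451075,  1.99187441, -1.98823775]), 'contact_force': array([-0.67971603, -0.7081352 , -0.6822319 ]), 'moment': array([-0.00773467,  0.04355012,  0.07267419]), 'grip_width': 0.08560794157510256}
side [[478.49840438   0.         258.67711854]
 [  0.         478.49840438 187.28527982]
 [  0.           0.           1.        ]] [-0.03425965  0.56888601  1.283249  ] [ 0.31832986 -0.67153902 -2.18568734] ['pixels', 'intrinsics', 'position', 'orientation']
top [[378.4350653    0.         257.82200231]
 [  0.         378.4350653  196.59379378]
 [  0.           0.           1.        ]] [0.363538   0.11553494 1.21765321] [ 0.16212514 -0.18788827 -1.72973711] ['pixels', 'intrinsics', 'position', 'orientation']
```

View pics/side0.png

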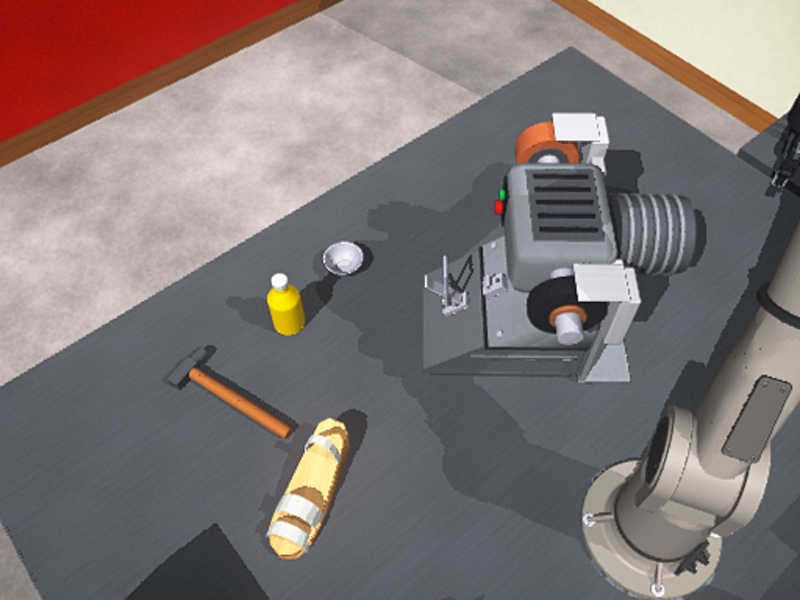

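View pics/top0.png

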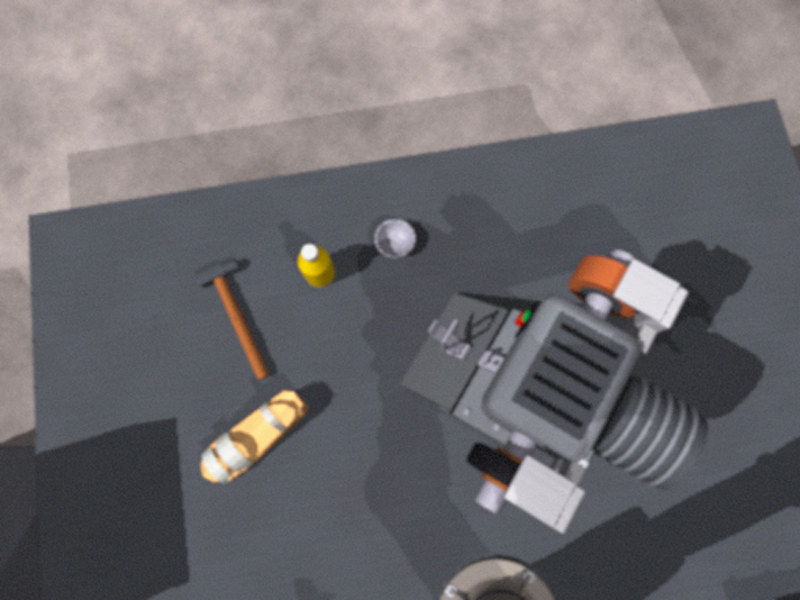

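The top view shows the machine centre right, with its front facing left and slightly up, around (470,340). The keeper is at about (490,358), and the lever and loop at about (460,340). The side view shows the latch at (450,285). Next I'll zoom in.

Run:
```python
import cv2
a=cv2.imread("pics/side0raw.png")[145:245,255:389];cv2.imwrite("pics/sc.png",cv2.resize(a,(800,600),interpolation=cv2.INTER_CUBIC))
a=cv2.imread("pics/top0raw.png")[180:280,250:383];cv2.imwrite("pics/tc.png",cv2.resize(a,(800,600),interpolation=cv2.INTER_CUBIC))
```

```text
(no output)
```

View pics/sc.png

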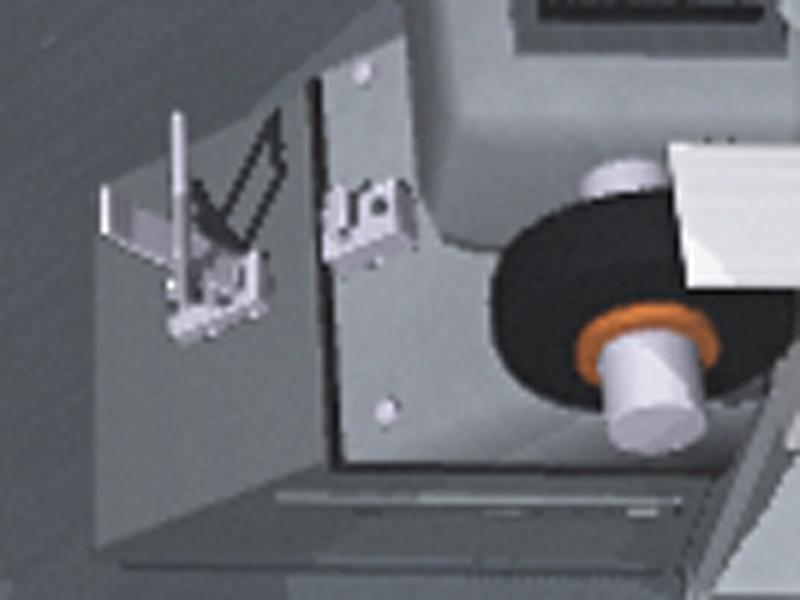

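View pics/tc.png

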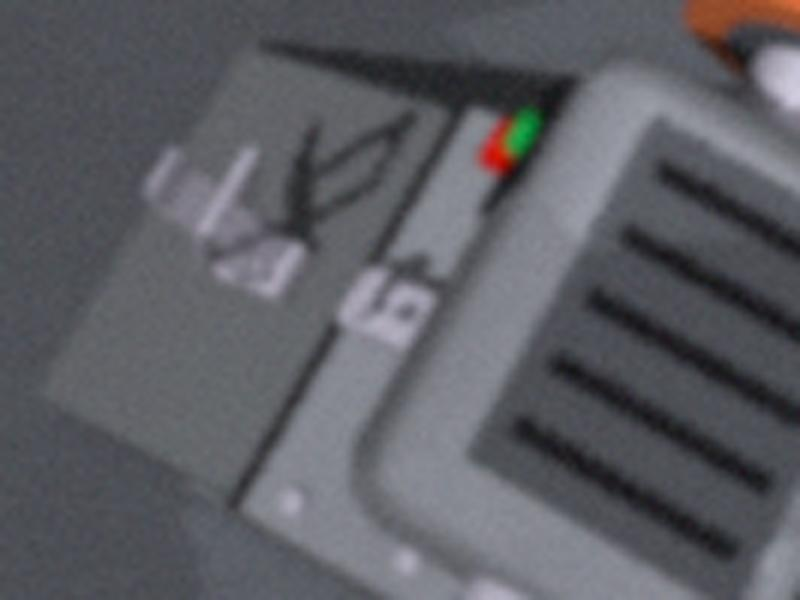

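```bash
cat > h.py <<'E'
import numpy as np, cv2
from scipy.spatial.transform import Rotation as R
CAM={"side":dict(f=478.49840438,c=(258.67711854,187.28527982),p=[-0.03425965,0.56888601,1.283249],o=[0.31832986,-0.67153902,-2.18568734]),
"top":dict(f=378.4350653,c=(257.82200231,196.59379378),p=[0.363538,0.11553494,1.21765321],o=[0.16212514,-0.18788827,-1.72973711])}
def ray(cam,uv):
    c=CAM[cam];d=np.array([(uv[0]-c['c'][0])/c['f'],-(uv[1]-c['c'][1])/c['f'],-1.])
    d=R.from_rotvec(c['o']).apply(d);return np.array(c['p']),d/np.linalg.norm(d)
def proj(cam,P):
    c=CAM[cam];q=R.from_rotvec(c['o']).inv().apply(np.asarray(P)-np.array(c['p']))
    return np.stack([c['c'][0]+c['f']*q[...,0]/-q[...,2],c['c'][1]-c['f']*q[...,1]/-q[...,2]],-1)
def onz(cam,uv,z):
    p,d=ray(cam,uv);return p+d*(z-p[2])/d[2]
def tri(a,b):
    p,d=ray("side",a);q,e=ray("top",b)
    s=np.linalg.lstsq(np.stack([d,-e],1),q-p,rcond=None)[0]
    A=p+d*s[0];B=q+e*s[1];return (A+B)/2,np.linalg.norm(A-B)
sc=lambda x,y:(255+x*134/800-0.4,145+y/6-0.4)
tc=lambda x,y:(250+x*133/800-0.4,180+y/6-0.4)
E
python3 - <<'E'
from h import *
np.set_printoptions(precision=4,suppress=True)
for n,a,b in [("binnear",(97,548),(50,385)),("binfar",(97,190),(250,50)),("gapnear",(335,468),(237,505)),("gapfar",(313,80),(455,110)),("bolt",(387,408),(290,500)),("keepL",(345,265),(405,345)),("barhi",(178,112),(250,150)),("levertipFar",(103,185),(175,150)),("levertipNear",(103,235),(145,190))]:
    print(n,*tri(sc(*a),tc(*b)))
E
```

```text
binnear [0.4773 0.0989 0.0017] 0.00024384939529687645
binfar [ 0.6368 -0.0379  0.0186] 0.00037177424668452096
gapnear [0.3961 0.0212 0.1035] 0.0011654169356077714
gapfar [ 0.5665 -0.1204  0.1169] 0.001953157639596799
bolt [ 0.392  -0.0017  0.1395] 0.0021747732744390523
keepL [ 0.4655 -0.0647  0.1137] 0.022799991917888215
barhi [ 0.5473 -0.0058  0.2066] 0.0014587758819098234
levertipFar [0.5632 0.0243 0.1574] 0.0011397542814776996
levertipNear [0.5469 0.0401 0.1482] 0.001944002185837675
```

Run:
```python
import cv2
def crop(img,x0,y0,w,out):
    h=w*3//4
    a=cv2.imread(img)[y0:y0+h,x0:x0+w];a=cv2.resize(a,(800,600),interpolation=cv2.INTER_LANCZOS4)
    a=cv2.convertScaleAbs(a,alpha=1.3,beta=10)
    for i in range(0,w,5):
        X=int((i+.5)*800/w);cv2.line(a,(X,0),(X,8 if i%10 else 16),(0,255,255),1)
        if i%10==0:cv2.putText(a,str(x0+i),(X-12,28),0,.4,(0,255,255),1)
    for i in range(0,h,5):
        X=int((i+.5)*800/w);cv2.line(a,(0,X),(8 if i%10 else 16,X),(0,255,255),1)
        if i%10==0:cv2.putText(a,str(y0+i),(18,X+4),0,.4,(0,255,255),1)
    cv2.imwrite(out,a)
crop("pics/side0raw.png",268,160,60,"pics/s2.png")
crop("pics/top0raw.png",268,192,60,"pics/t2.png")
```

```text
(no output)
```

View pics/s2.png

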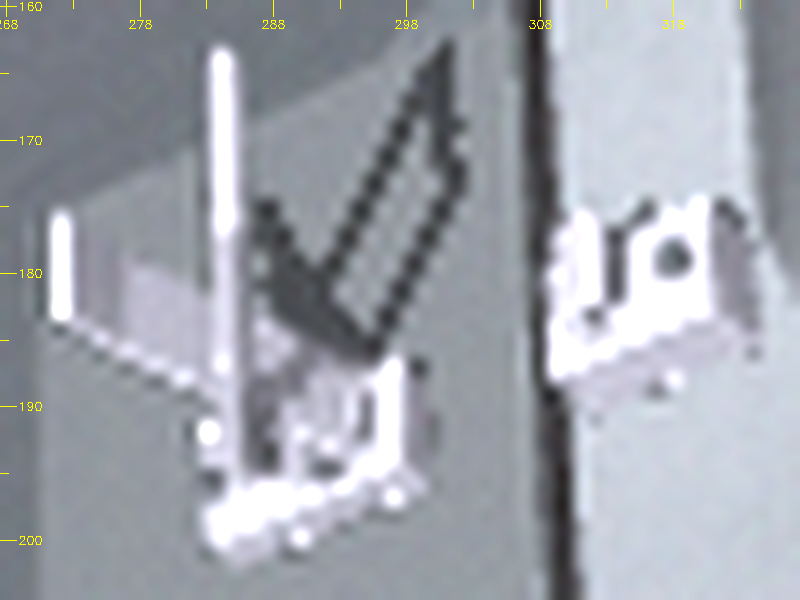

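View pics/t2.png

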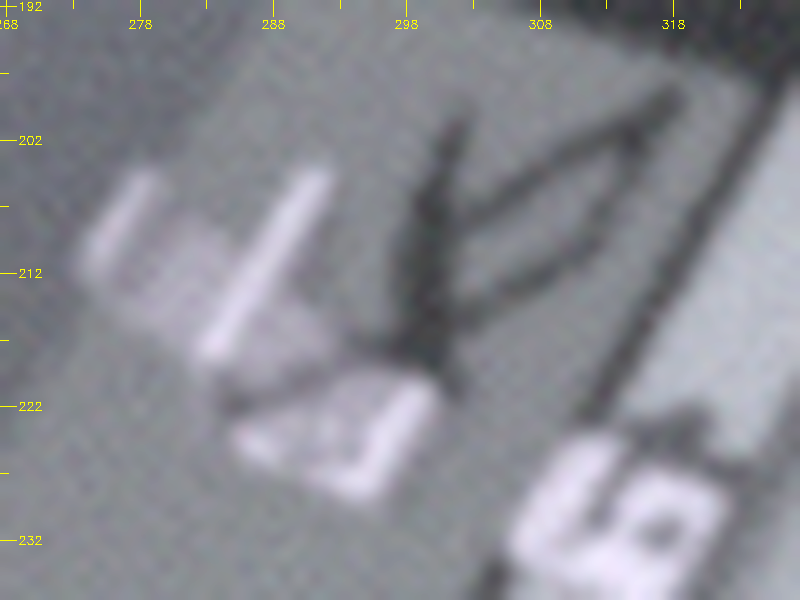

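```bash
cat >> h.py <<'E'
c4,s4=np.cos(np.radians(40)),np.sin(np.radians(40))
U=np.array([c4,0,s4]);N=np.array([-s4,0,c4]);Yv=np.array([0,1.,0])
def mach2w(p,P):
    X,Y,yaw,zp=p;return R.from_euler('z',yaw).apply(P)+np.array([X,Y,0])
def keepm(p,k):
    k=np.atleast_2d(k);O=np.array([-.027,0,p[3]])+.080*U+.004*N
    return O+k[:,:1]*U+k[:,1:2]*Yv+k[:,2:]*N
def keepw(p,k): return mach2w(p,keepm(p,k))
E
python3 - <<'E'
from h import *
from scipy.optimize import least_squares
np.set_printoptions(precision=4,suppress=True)
print("bar", tri((284.1,163.5),(291.7,204.5)),tri((284.5,177),(283.2,218.0)))
print("tip", tri((272,176),(278.5,205)),tri((272,183),(275,211.5)))
yaw0=np.arctan2(-.765,-.643)
# far side: machine y = z x x ; x=(-.643,-.765)-> y=(.765,-.643): far is +y
def slope(p,y,z): # slope plane pt at height z
    O=keepm(p,[0,0,-.026])[0];t=(z-O[2])/s4;return mach2w(p,O+t*U+y*Yv)
k=lambda *a:(lambda p:keepw(p,a)[0])
obs=[("binnear_s","side",sc(97,548),lambda p:slope(p,-.11,.02)),
("binnear_t","top",tc(50,385),lambda p:slope(p,-.11,.02)),
("binfar_t","top",tc(250,47),lambda p:slope(p,.11,.02)),
("gapnear_s","side",sc(335,466),lambda p:slope(p,-.11,.113)),
("gapnear_t","top",tc(237,505),lambda p:slope(p,-.11,.113)),
("gapfar_t","top",tc(457,108),lambda p:slope(p,.11,.113)),
("gapfar_s","side",sc(313,80),lambda p:slope(p,.11,.113)),
("lip_nf_s","side",(309.2,187.3),k(-.0085,-.012,.011)),
("lip_fr_s","side",(312.7,175.6),k(.0045,.012,.011)),
("blk_fr_s","side",(321,174.7),k(.023,.015,-.0055)),
("blk_nr_s","side",(321.2,183.8),k(.023,-.015,-.0055)),
("lip_nf_t","top",(306.2,232.3),k(-.0085,-.012,.011)),
("lip_fr_t","top",(314,224.5),k(.0045,.012,.011)),
("blk_fr_t","top",(322,228.3),k(.023,.015,-.0055)),
]
f=lambda p:np.concatenate([(proj(c,np.array(g(p)))-np.array(uv)) for _,c,uv,g in obs])
s=least_squares(f,[.47,-.06,yaw0,.1],loss='soft_l1')
p=s.x;print(p)
for (n,*_),e in zip(obs,f(p).reshape(-1,2)):print(n,e)
K=keepw(p,[0,0,0])[0];print("keeper",K,"pivot",keepw(p,[-.08,0,-.004]))
Rz=R.from_euler('z',p[2]);u=Rz.apply(U);y=Rz.apply(Yv);n=Rz.apply(N);print("axes",u,y,n)
for nm,P in [("bar",[tri((284.1,163.5),(291.7,204.5))[0],tri((284.5,177),(283.2,218.0))[0]]),("tip",[tri((272,176),(278.5,205))[0],tri((272,183),(275,211.5))[0]])]:
    for q in P: print(nm,(q-K)@np.array([u,y,n]).T)
np.save("p.npy",p)
E
```

```text
bar (array([ 0.5487, -0.0072,  0.2026]), np.float64(0.00026334284750891793)) (array([0.5158, 0.0215, 0.1984]), np.float64(0.001529258253425277))
tip (array([0.5622, 0.0248, 0.1561]), np.float64(0.0007302304408844975)) (array([0.5466, 0.0377, 0.1496]), np.float64(0.0013067984623282912))
[ 0.4957 -0.0325 -2.2809  0.0995]
binnear_s [0.1704 0.1525]
binnear_t [-1.732   2.2706]
binfar_t [0.0078 0.5337]
gapnear_s [ 0.1743 -1.498 ]
gapnear_t [-0.078  -0.5919]
gapfar_t [0.3657 1.5728]
gapfar_s [0.5087 1.0107]
lip_nf_s [-0.3799 -3.9597]
lip_fr_s [-0.5422 -0.7393]
blk_fr_s [-0.3031 -0.4481]
blk_nr_s [ 0.1134 -0.9925]
lip_nf_t [-0.1422 -1.0294]
lip_fr_t [-0.2492  0.9152]
blk_fr_t [-0.0283  0.7902]
keeper [ 0.475  -0.0566  0.154 ] pivot [[ 0.5133 -0.012   0.0995]]
axes [-0.4994 -0.5809  0.6428] [ 0.7583 -0.6519  0.    ] [0.419  0.4874 0.766 ]
bar [-0.0343  0.0237  0.0922]
bar [-0.0372 -0.0199  0.0891]
tip [-0.0895  0.0131  0.0778]
tip [-0.0933 -0.0071  0.0726]
```

```bash
cat >> h.py <<'E'
import os
if os.path.exists("p.npy"):
    p=np.load("p.npy");K=keepw(p,[0,0,0])[0];Rz=R.from_euler('z',p[2]);u=Rz.apply(U);y=Rz.apply(Yv);n=Rz.apply(N)
    def kw(x,yy,z): return K+x*u+yy*y+z*n
    def wk(P): return (np.asarray(P)-K)@np.array([u,y,n]).T
def Rt(sign,tilt=0):  # tilt rad: lean extra about y (approach toward +u if >0)
    a=-n*np.cos(tilt)+u*np.sin(tilt);zt=sign*y;return R.from_matrix(np.stack([np.cross(a,zt),a,zt],1))
E
python3 - <<'E'
from h import *
np.set_printoptions(precision=3,suppress=True)
R0=R.from_rotvec([-0.42451075,1.99187441,-1.98823775]);print(R0.as_matrix())
for s in (1,-1):
    d=(Rt(s)*R0.inv()).as_rotvec();print(s,d,np.linalg.norm(d))
print("bar start",kw(-.036,0,.091),"tcp there",kw(-.036,0,.071), "entry hi",kw(.0135,0,.018))
E
```

```text
[[-0.913 -0.001  0.408]
 [-0.408  0.002 -0.913]
 [ 0.    -1.    -0.002]]
1 [-0.422  0.563  0.423] 0.8210954290103808
-1 [-0.766 -0.568 -2.556] 2.728310196826679
bar start [0.531 0.009 0.201] tcp there [ 0.523 -0.001  0.185] entry hi [ 0.476 -0.056  0.176]
```

>>> {"method": "send_rows", "body": {"rows": "0 0 0.05 0 0 0;0.01 0 0.05 0 0 0;0.02 0.01 0.05 0 0 0;0.02 0.02 0.05 0 0 0;0.02 0.03 0.05 0 0 0;0.02 0.04 0.05 0 0 0;0.02 0.04 0.03 0 0 0;0.02 0.045 0 0 0 0;0.02 0.045 0 0 0 0;0.02 0.045 0 0 0 0;0.02 0.045 0 0 0 0;0.02 0.045 0 0 0 0"}}

```text
clock: 1.3
tcp_pos: [0.4705, -0.2716, 0.5249]
orientation: [-0.424, 1.99, -1.99]
contact_force: [0.7, -1.1, -0.0]
grip_width: 0.0852
```

>>> {"method": "send_rows", "body": {"rows": "0.015 0.04 0 -0.035 0.047 0.035;0.015 0.04 0 -0.035 0.047 0.035;0.015 0.04 0 -0.035 0.047 0.035;0.015 0.04 0 -0.035 0.047 0.035;0.015 0.04 0 -0.035 0.047 0.035;0.015 0.04 0 -0.035 0.047 0.035;0.015 0.03 -0.01 -0.035 0.047 0.035;0.01 0.03 -0.02 -0.035 0.047 0.035;0.01 0.02 -0.02 -0.035 0.047 0.035;0 0.02 -0.02 -0.035 0.047 0.035;0 0 0 -0.035 0.047 0.035;0 0 0 -0.037 0.046 0.038;0 0 0 0 0 0"}}

```text
clock: 2.6
tcp_pos: [0.5848, 0.0221, 0.4398]
orientation: [-1.373, 1.651, -2.131]
contact_force: [0.8, 1.4, 0.3]
grip_width: 0.0853
```

```bash
cat > st.py <<'E'
from h import *
from bench import r
np.set_printoptions(precision=4,suppress=True)
o=r.get_obs();P=o['tcp_pos'];Rc=R.from_rotvec(o['orientation'])
print(o['clock'],"q",o['joints'],"tcp",P,"kf",wk(P)*1000,"F",o['contact_force'],"Fk",np.array([u,y,n])@o['contact_force'],"g",o['grip_width'])
print("rot left",(Rt(1)*Rc.inv()).as_rotvec())
E
python3 st.py
```

```text
2.6 q [-0.7784  0.6307  0.8955  1.2181 -0.0193  1.9152 -0.6817] tcp [0.5848 0.0221 0.4398] kf [ 83.164   31.9594 303.2736] F [0.7713 1.3878 0.2542] Fk [-1.0279 -0.3198  1.1944] g 0.08525409543358806
rot left [-0.0662  0.0563  0.0852]
```

>>> {"method": "send_rows", "body": {"rows": "0 0.01 -0.02 -0.01 0.008 0.012;0 0.01 -0.03 -0.01 0.008 0.012;-0.005 0 -0.03 -0.01 0.008 0.012;-0.005 0 -0.03 -0.01 0.008 0.012;-0.005 0 -0.03 -0.01 0.008 0.012;-0.005 0 -0.02 -0.01 0.008 0.012;-0.005 0 -0.01 -0.006 0.008 0.013;0 0 0 0 0 0;0 0 0 0 0 0"}}

```text
clock: 3.5
tcp_pos: [0.5602, 0.0419, 0.2721]
orientation: [-1.5, 1.531, -2.126]
contact_force: [-0.3, -0.5, 0.5]
grip_width: 0.0855
```

```bash
python3 st.py
cat > pic.py <<'E'
import sys,cv2
from bench import r
def crop(a,x0,y0,w,out):
    h=w*3//4
    a=a[y0:y0+h,x0:x0+w,::-1];a=cv2.resize(a,(800,600),interpolation=cv2.INTER_LANCZOS4)
    st=5 if w<=80 else 10
    for i in range(0,w,st):
        X=int((i+.5)*800/w);cv2.line(a,(X,0),(X,10),(0,255,255),1)
        if i%(2*st)==0:cv2.putText(a,str(x0+i),(X-12,24),0,.4,(0,255,255),1)
    for i in range(0,h,st):
        X=int((i+.5)*800/w);cv2.line(a,(0,X),(10,X),(0,255,255),1)
        if i%(2*st)==0:cv2.putText(a,str(y0+i),(14,X+4),0,.4,(0,255,255),1)
    cv2.imwrite(out,a)
t=sys.argv[1];w=int(sys.argv[2])
s=r.grab_frame("side")["pixels"];crop(s,*( [290-w//2,185-w*3//8] if w<300 else [130,60] ),w,f"pics/s{t}.png")
s=r.grab_frame("top")["pixels"];crop(s,*( [296-w//2,215-w*3//8] if w<300 else [130,60] ),w,f"pics/t{t}.png")
E
python3 pic.py a 160
```

```text
3.5 q [-0.8583  0.7211  0.8205  1.4935 -0.0244  1.6262 -0.7462] tcp [0.5602 0.0419 0.2721] kf [-23.802    0.4172 174.1063] F [-0.3487 -0.4926  0.4876] Fk [ 0.7737  0.0567 -0.0127] g 0.0855319606029795
rot left [-0.0101  0.0032 -0.0016]
```

View pics/sa.png

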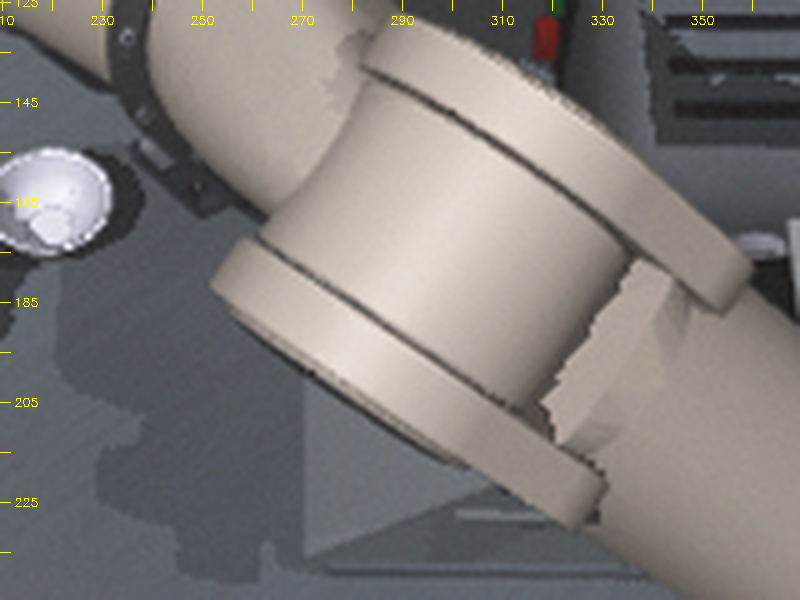

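View pics/ta.png

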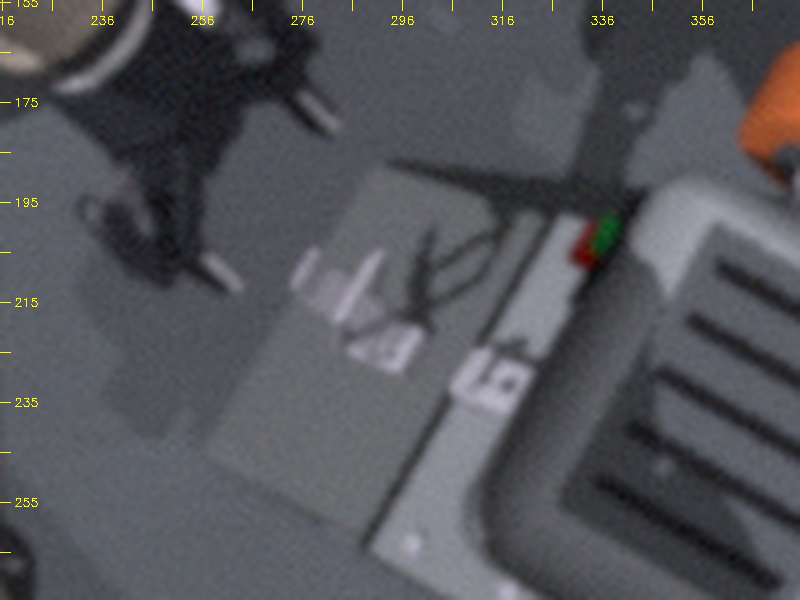

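Run:
```python
from h import *
np.set_printoptions(precision=4,suppress=True)
for yy in(-.042,.042):
    print(proj("top",kw(-.0238-0,yy+.0004,.187)))
print(proj("top",kw(-.036,0.026,.091)),proj("top",kw(-.036,-.022,.091)))
print(proj("side",kw(-.036,0.026,.091)),proj("side",kw(-.036,-.022,.091)))
print("delta to pregrasp", kw(-.036,.002,.071)-np.array([.5602,.0419,.2721]), "step1",kw(-.036,.002,.120)-np.array([.5602,.0419,.2721]),"n",n,"u",u)
```

```text
[263.096 209.413]
[280.0216 181.7251]
[291.8316 203.8053] [282.9865 218.6305]
[283.8969 163.2915] [284.1596 177.093 ]
delta to pregrasp [-0.0359 -0.0442 -0.0868] step1 [-0.0154 -0.0204 -0.0493] n [0.419  0.4874 0.766 ] u [-0.4994 -0.5809  0.6428]
```

>>> {"method": "send_rows", "body": {"rows": "-0.005 -0.007 -0.016 -0.005 0.0015 -0.001;-0.005 -0.007 -0.017 -0.005 0.0015 -0.001;-0.005 -0.006 -0.016 0 0 0;-0.007 -0.008 -0.013 0 0 0;-0.007 -0.008 -0.013 0 0 0;-0.007 -0.008 -0.012 0 0 0;0 0 0 0 0 0;0 0 0 0 0 0"}}

```text
clock: 4.4
tcp_pos: [0.5247, -0.0023, 0.1853]
orientation: [-1.506, 1.525, -2.139]
contact_force: [-0.7, -0.1, -0.1]
grip_width: 0.0852
```

```bash
python3 st.py;python3 pic.py b 120
```

```text
4.4 q [-0.8449  0.7555  0.8029  1.6806 -0.034   1.4138 -0.7532] tcp [ 0.5247 -0.0023  0.1853] kf [-36.1814   2.2743  71.2162] F [-0.6675 -0.0712 -0.0751] Fk [ 0.3264 -0.4598 -0.372 ] g 0.08516647949454095
rot left [0.0013 0.0008 0.001 ]
```

View pics/sb.png

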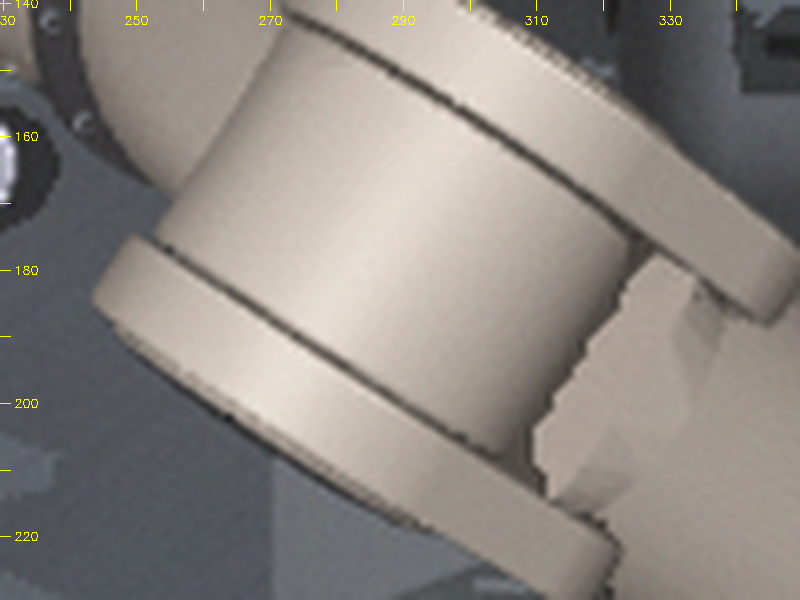

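View pics/tb.png

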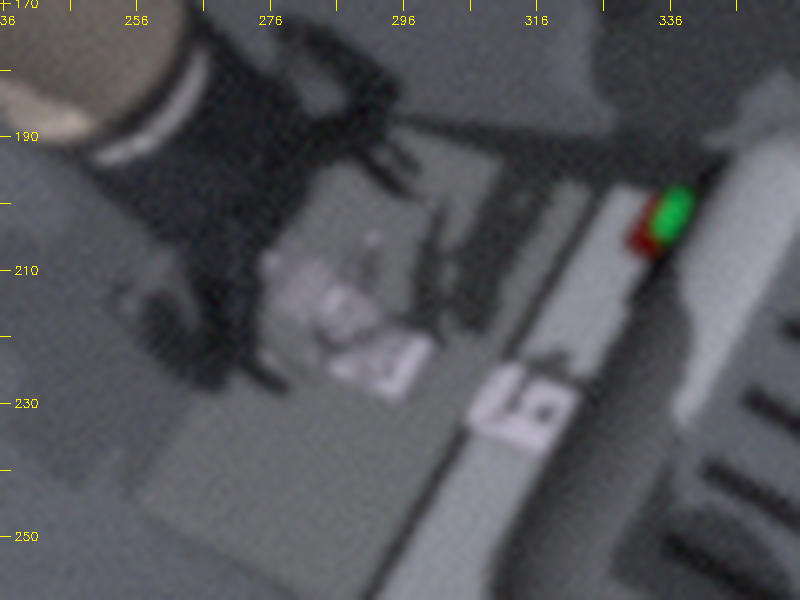

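>>> {"method": "send_rows", "body": {"rows": "0 0 0 0 0 0;0 0 0 0 0 0;0 0 0 0 0 0;0 0 0 0 0 0;0 0 0 0 0 0;0 0 0 0 0 0;0 0 0 0 0 0;0 0 0 0 0 0", "grip": 0.04, "grip_force": 25}}

```text
clock: 5.3
tcp_pos: [0.5244, -0.0028, 0.1848]
orientation: [-1.507, 1.523, -2.139]
contact_force: [4.4, -2.6, 3.1]
grip_width: 0.0469
```

```bash
python3 st.py;python3 pic.py c 80
```

```text
5.3 q [-0.845   0.7562  0.803   1.6818 -0.0335  1.4124 -0.753 ] tcp [ 0.5244 -0.0028  0.1848] kf [-36.1177   2.3415  70.4477] F [ 4.4391 -2.5915  3.1417] Fk [1.3082 5.0556 3.0035] g 0.04693811815167497
rot left [0.0021 0.0003 0.0004]
```

View pics/tc.png

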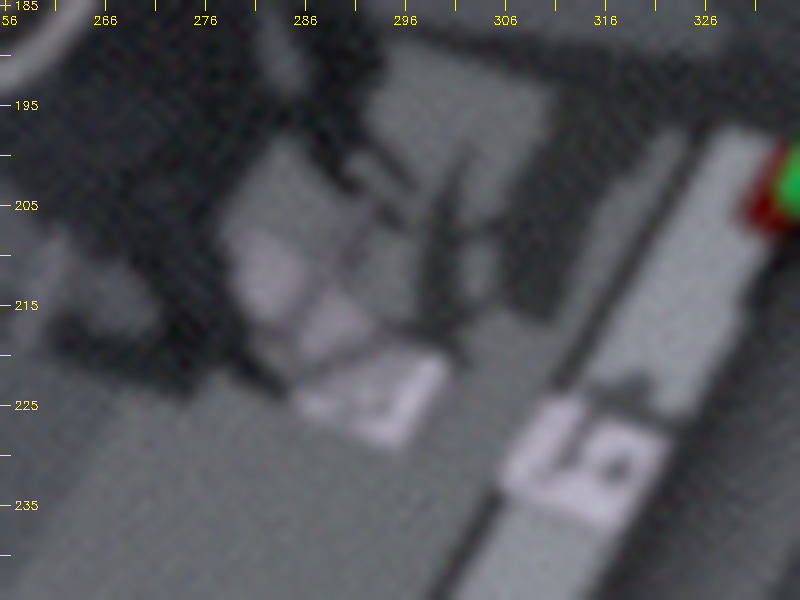

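Run:
```python
from h import *
np.set_printoptions(precision=4,suppress=True)
for nm,a,b,t in [("lipfr",(312.7,175.6),(314,224.5),(4.5,12,11)),("blkfr",(321,174.7),(322,228.3),(23,15,-5.5)),("blknr",(321.2,183.8),(316.5,236.5),(23,-15,-5.5)),("lipnf",(309.2,187.3),(306.2,232.3),(-8.5,-12,11))]:
    P,e=tri(a,b);print(nm,wk(P)*1000,t,e*1000)
```

```text
lipfr [-0.5859 16.2966  3.0666] (4.5, 12, 11) 2.817629907457668
blkfr [ 19.3615  18.1275 -10.7443] (23, 15, -5.5) 2.266229574029075
blknr [ 14.0767  -8.8505 -15.7174] (23, -15, -5.5) 3.451157901362344
lipnf [-20.5904 -10.5149  -7.8919] (-8.5, -12, 11) 0.28330128639677443
```

>>> {"method": "send_rows", "body": {"rows": "-0.0044 -0.0051 -0.0014 0 0 0;-0.0044 -0.0051 -0.0014 0 0 0;-0.0044 -0.0051 -0.0014 0 0 0;-0.0044 -0.0051 -0.0014 0 0 0;-0.0044 -0.0051 -0.0014 0 0 0;-0.0044 -0.0051 -0.0014 0 0 0"}}

```text
clock: 6.0
tcp_pos: [0.4984, -0.0328, 0.1756]
orientation: [-1.505, 1.523, -2.138]
contact_force: [7.1, -1.4, -4.0]
grip_width: 0.0468
```

```bash
python3 st.py;python3 pic.py d 80
```

```text
6.0 q [-0.8423  0.7261  0.8152  1.7716 -0.012   1.3403 -0.7399] tcp [ 0.4984 -0.0328  0.1756] kf [-11.5931   2.2724  37.8897] F [ 7.0657 -1.3831 -4.0185] Fk [-5.308   6.2597 -0.7919] g 0.04679523987294518
rot left [ 0.0007  0.002  -0.0005]
```

View pics/td.png

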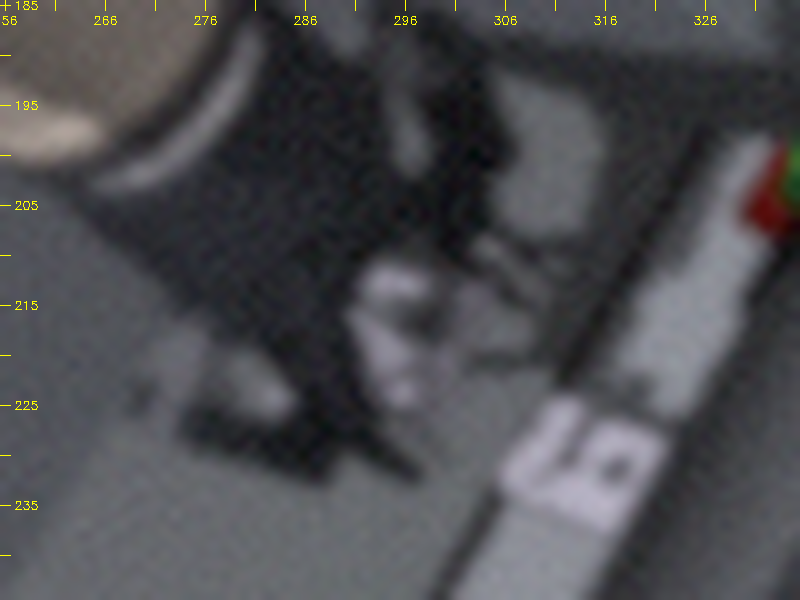

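>>> {"method": "send_rows", "body": {"rows": "-0.0043 -0.0051 -0.001 0 0 0;-0.0043 -0.0051 -0.001 0 0 0;-0.0043 -0.0051 -0.001 0 0 0;-0.0043 -0.0051 -0.001 0 0 0;-0.0043 -0.0051 -0.001 0 0 0;-0.0041 -0.005 -0.001 0 0 0;0 0 0 0 0 0"}}

```text
clock: 6.8
tcp_pos: [0.4725, -0.0629, 0.1693]
orientation: [-1.505, 1.524, -2.137]
contact_force: [5.0, -2.0, -2.1]
grip_width: 0.0465
```

```bash
python3 st.py;python3 pic.py e 80
```

```text
6.8 q [-0.835   0.6971  0.8297  1.8528  0.0124  1.2757 -0.7251] tcp [ 0.4725 -0.0629  0.1693] kf [14.7482  2.2833  7.5328] F [ 5.0263 -2.0236 -2.1102] Fk [-2.6908  5.1307 -0.4968] g 0.046531518630538664
rot left [-0.0001  0.0014 -0.0005]
```

View pics/te.png

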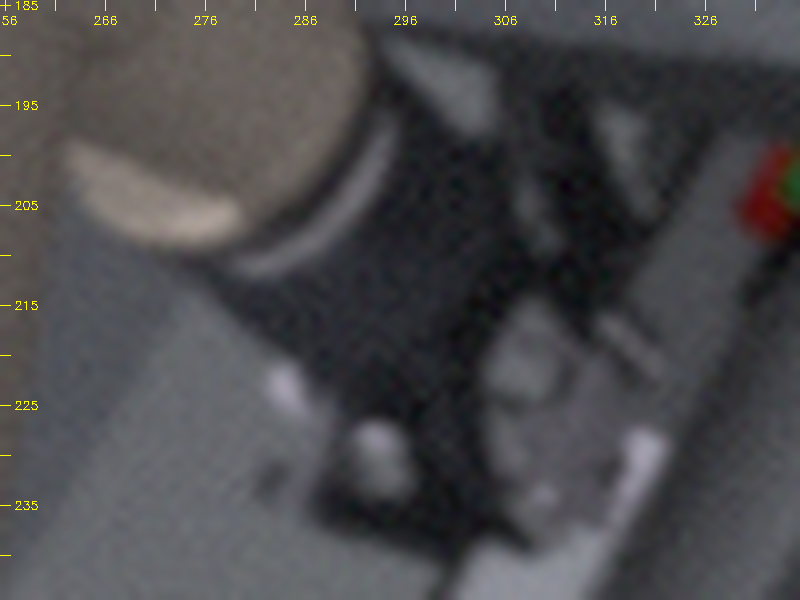

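View pics/se.png

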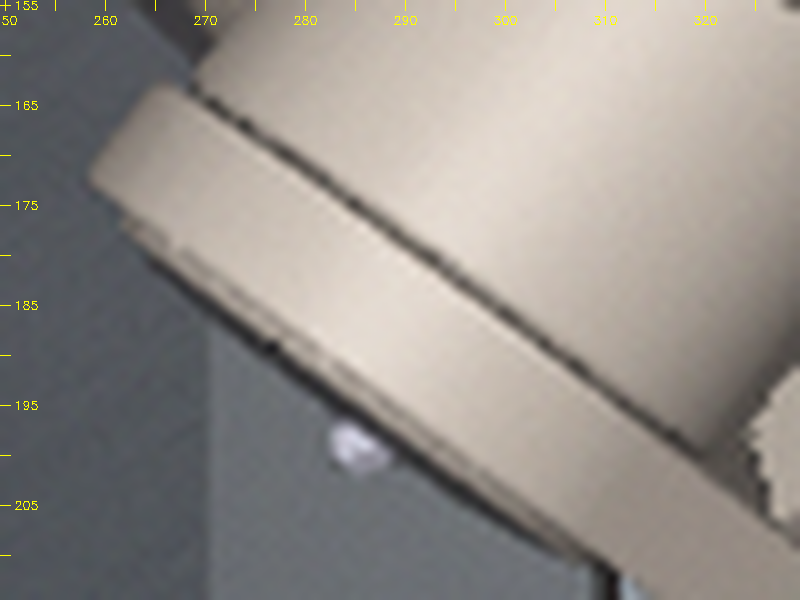

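Run:
```python
from h import *
from bench import r
np.set_printoptions(precision=1,suppress=True)
f=np.mean([r.grab_frame("top")["pixels"].astype(float) for _ in range(4)],0)
cv2.imwrite("pics/te_raw.png",f.astype(np.uint8)[:,:,::-1])
x0,y0=298,205;a=f[y0:y0+36,x0:x0+48]
a=np.clip((a-25)*2.2,0,255).astype(np.uint8)[:,:,::-1]
a=cv2.resize(a,(800,600),interpolation=cv2.INTER_CUBIC)
def d(P,c):
    q=proj("top",P);X=((q-[x0,y0]+.5)*800/48).astype(int);cv2.circle(a,tuple(int(v) for v in X),4,c,1)
for t in [(4.5,12,11),(4.5,-12,11),(-8.5,12,11),(-8.5,-12,11)]: d(kw(*np.array(t)/1000),(0,255,255))
for t in [(23,15,-5.5),(23,-15,-5.5)]: d(kw(*np.array(t)/1000),(0,255,0))
for t in [(15,26,28),(15,-22,28)]: d(kw(*np.array(t)/1000),(0,0,255))
for t in [(18,26,22),(18,-22,22)]: d(kw(*np.array(t)/1000),(255,0,255))
cv2.imwrite("pics/te2.png",a)
```

```text
(no output)
```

View pics/te2.png

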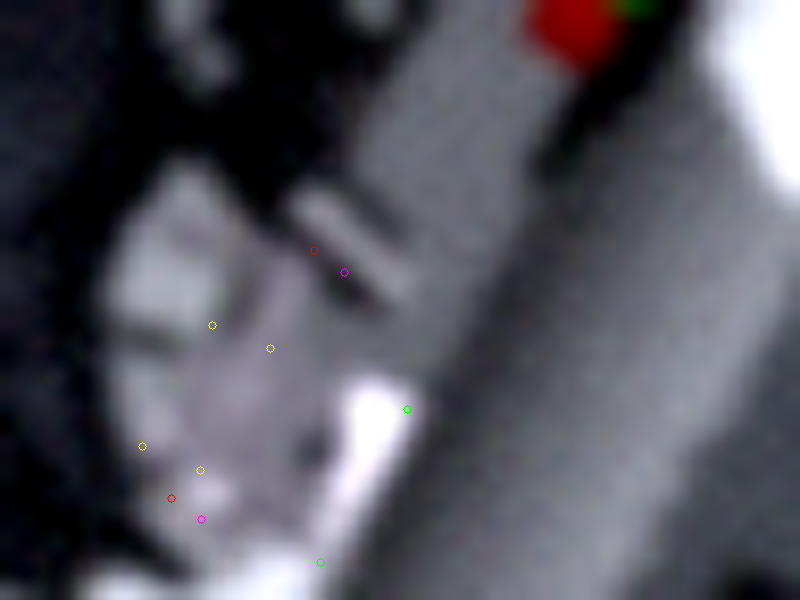

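>>> {"method": "send_rows", "body": {"rows": "-0.0013 -0.0015 -0.0023 0 0 0;-0.0013 -0.0015 -0.0023 0 0 0;-0.0013 -0.0015 -0.0023 0 0 0;-0.0013 -0.0015 -0.0023 0 0 0;0 0 0 0 0 0"}}

```text
clock: 7.6
tcp_pos: [0.4672, -0.0694, 0.1604]
orientation: [-1.506, 1.524, -2.138]
contact_force: [5.4, -1.7, -1.8]
grip_width: 0.0465
```

```bash
python3 st.py
```

```text
7.6 q [-0.8283  0.7033  0.8266  1.8722  0.0118  1.25   -0.7238] tcp [ 0.4672 -0.0694  0.1604] kf [15.4325  2.3781 -4.68  ] F [ 5.4054 -1.7318 -1.7978] Fk [-2.8489  5.228   0.0436] g 0.046501009705071955
rot left [0.0012 0.0006 0.    ]
```

No contact yet. The nominal bar z is now about 10–15, so I'll continue down.

>>> {"method": "send_rows", "body": {"rows": "-0.0013 -0.0015 -0.0023 0 0 0;-0.0013 -0.0015 -0.0023 0 0 0;0 0 0 0 0 0"}}

```text
clock: 7.9
tcp_pos: [0.4647, -0.0722, 0.1557]
orientation: [-1.506, 1.524, -2.138]
contact_force: [6.1, -2.1, -0.1]
grip_width: 0.047
```

>>> {"method": "send_rows", "body": {"rows": "-0.0008 -0.001 -0.0015 0 0 0;-0.0008 -0.001 -0.0015 0 0 0;0 0 0 0 0 0"}}

```text
clock: 8.2
tcp_pos: [0.4632, -0.074, 0.1527]
orientation: [-1.506, 1.524, -2.138]
contact_force: [6.2, -1.7, -0.5]
grip_width: 0.0467
```

```bash
python3 st.py
```

```text
8.2 q [-0.8224  0.7085  0.8232  1.8874  0.0101  1.2279 -0.7221] tcp [ 0.4632 -0.074   0.1527] kf [ 15.1928   2.4203 -14.4273] F [ 6.1706 -1.715  -0.5353] Fk [-2.4292  5.7973  1.3396] g 0.046656665545670696
rot left [ 0.0006  0.001  -0.0003]
```

>>> {"method": "send_rows", "body": {"rows": "-0.0008 -0.001 -0.0015 0 0 0;0 0 0 0 0 0"}}

```text
clock: 8.4
tcp_pos: [0.4624, -0.0749, 0.1512]
orientation: [-1.506, 1.524, -2.137]
contact_force: [5.1, -1.7, -1.6]
grip_width: 0.0466
```

>>> {"method": "send_rows", "body": {"rows": "-0.0008 -0.001 -0.0015 0 0 0;0 0 0 0 0 0"}}

```text
clock: 8.6
tcp_pos: [0.4616, -0.0759, 0.1497]
orientation: [-1.506, 1.524, -2.137]
contact_force: [5.8, -1.0, -0.1]
grip_width: 0.0468
```

```bash
python3 st.py
```

```text
8.6 q [-0.8199  0.7108  0.8218  1.8932  0.0094  1.2194 -0.7215] tcp [ 0.4616 -0.0759  0.1497] kf [ 15.1543   2.4315 -18.3244] F [ 5.7529 -0.9981 -0.1171] Fk [-2.3683  5.0132  1.8344] g 0.04677911170261671
rot left [ 0.0005  0.001  -0.0003]
```

>>> {"method": "send_rows", "body": {"rows": "-0.0005 -0.0005 -0.0008 0 0 0;0 0 0 0 0 0"}}

```text
clock: 8.8
tcp_pos: [0.4612, -0.0764, 0.149]
orientation: [-1.506, 1.524, -2.138]
contact_force: [4.6, -0.9, -1.5]
grip_width: 0.0465
```

>>> {"method": "send_rows", "body": {"rows": "-0.0005 -0.0005 -0.0008 0 0 0;0 0 0 0 0 0"}}

```text
clock: 9.0
tcp_pos: [0.4611, -0.0765, 0.1488]
orientation: [-1.505, 1.523, -2.137]
contact_force: [6.2, 1.6, 5.1]
grip_width: 0.0467
```

```bash
python3 st.py
```

```text
9.0 q [-0.8192  0.7112  0.8214  1.8954  0.0094  1.2161 -0.7212] tcp [ 0.4611 -0.0765  0.1488] kf [ 15.1576   2.4983 -19.5772] F [6.2092 1.5945 5.0953] Fk [-0.7518  3.6691  7.2822] g 0.04674602700282194
rot left [ 0.0004  0.0013 -0.0007]
```

>>> {"method": "send_rows", "body": {"rows": "0.0006 0.0007 0.0012 0 0 0;0.001 0.0012 -0.0013 0 0 0;0.001 0.0012 -0.0013 0 0 0;0.001 0.0012 -0.0013 0 0 0;0.001 0.0012 -0.0013 0 0 0;0 0 0 0 0 0"}}

```text
clock: 9.6
tcp_pos: [0.464, -0.073, 0.1451]
orientation: [-1.51, 1.524, -2.14]
contact_force: [3.0, -4.5, 3.9]
grip_width: 0.0466
```

```bash
python3 st.py
```

```text
9.6 q [-0.8176  0.7236  0.8157  1.8861  0.0029  1.2202 -0.725 ] tcp [ 0.464  -0.073   0.1451] kf [  9.246    2.3566 -19.4667] F [ 2.9969 -4.5037  3.9179] Fk [3.6381 5.2085 2.0617] g 0.04656881851043329
rot left [ 0.0033 -0.0018  0.0014]
```

>>> {"method": "send_rows", "body": {"rows": "0.001 0.0012 -0.0013 0 0 0;0 0 0 0 0 0"}}

```text
clock: 9.8
tcp_pos: [0.4652, -0.0716, 0.1436]
orientation: [-1.509, 1.524, -2.14]
contact_force: [3.2, -3.4, 3.2]
grip_width: 0.0466
```

```bash
python3 st.py
```

```text
9.8 q [-0.8171  0.7267  0.8137  1.8837  0.0004  1.2197 -0.726 ] tcp [ 0.4652 -0.0716  0.1436] kf [  6.9744   2.3413 -19.4792] F [ 3.1856 -3.3948  3.2228] Fk [2.4529 4.6287 2.1488] g 0.04663282534387394
rot left [ 0.003  -0.0013  0.0014]
```

>>> {"method": "send_rows", "body": {"rows": "0.001 0.0012 -0.0013 0 0 0;0 0 0 0 0 0"}}

```text
clock: 10.0
tcp_pos: [0.4661, -0.0705, 0.1423]
orientation: [-1.509, 1.524, -2.14]
contact_force: [2.7, -5.2, 4.4]
grip_width: 0.0466
```

```bash
python3 st.py
```

```text
10.0 q [-0.8167  0.7299  0.8118  1.8814 -0.0017  1.2197 -0.7269] tcp [ 0.4661 -0.0705  0.1423] kf [  4.9898   2.327  -19.5106] F [ 2.6636 -5.152   4.4079] Fk [4.4961 5.3783 1.9814] g 0.046627520728956665
rot left [ 0.003  -0.0014  0.0013]
```

>>> {"method": "send_rows", "body": {"rows": "0.001 0.0012 -0.0013 0 0 0;0 0 0 0 0 0"}}

```text
clock: 10.2
tcp_pos: [0.467, -0.0694, 0.141]
orientation: [-1.509, 1.524, -2.14]
contact_force: [2.9, -5.4, 3.1]
grip_width: 0.0467
```

>>> {"method": "send_rows", "body": {"rows": "0.001 0.0012 -0.0013 0 0 0;0 0 0 0 0 0"}}

```text
clock: 10.4
tcp_pos: [0.4679, -0.0685, 0.1399]
orientation: [-1.51, 1.524, -2.141]
contact_force: [1.3, -5.3, 4.0]
grip_width: 0.0467
```

```bash
python3 st.py
```

```text
10.4 q [-0.8158  0.7362  0.8084  1.8769 -0.0055  1.2202 -0.7287] tcp [ 0.4679 -0.0685  0.1399] kf [  1.4187   2.3324 -19.6415] F [ 1.3469 -5.2915  3.9775] Fk [4.9579 4.4708 1.032 ] g 0.04670389879477641
rot left [ 0.0037 -0.0019  0.0017]
```

>>> {"method": "send_rows", "body": {"rows": "0.001 0.0012 -0.0013 0 0 0;0 0 0 0 0 0"}}

```text
clock: 10.6
tcp_pos: [0.468, -0.0683, 0.1396]
orientation: [-1.512, 1.525, -2.143]
contact_force: [-0.5, -7.2, 10.0]
grip_width: 0.0465
```

```bash
python3 st.py
```

```text
10.6 q [-0.8152  0.7389  0.8079  1.8749 -0.0058  1.2227 -0.7295] tcp [ 0.468  -0.0683  0.1396] kf [  1.0784   2.3401 -19.7622] F [-0.5173 -7.1606  9.9608] Fk [10.8207  4.2755  3.9233] g 0.046536164063816415
rot left [ 0.0056 -0.0041  0.0031]
```

>>> {"method": "send_rows", "body": {"rows": "0.001 0.0012 -0.0013 0 0 0;0 0 0 0 0 0"}}

```text
clock: 10.8
tcp_pos: [0.468, -0.0683, 0.1394]
orientation: [-1.515, 1.525, -2.145]
contact_force: [-3.6, -7.2, 18.4]
grip_width: 0.0467
```

```bash
python3 st.py
```

```text
10.8 q [-0.8146  0.7414  0.8077  1.8731 -0.006   1.2256 -0.7303] tcp [ 0.468  -0.0683  0.1394] kf [  0.9552   2.3343 -19.8346] F [-3.6343 -7.2144 18.4297] Fk [17.8521  1.9469  9.0786] g 0.04674910796661351
rot left [ 0.0077 -0.0063  0.0047]
```

>>> {"method": "send_rows", "body": {"rows": "-0.001 -0.0012 0.0013 0 0 0;-0.0005 -0.0006 0.0006 0 0 0;0 0 0 0 0 0"}}

```text
clock: 11.1
tcp_pos: [0.468, -0.0683, 0.1396]
orientation: [-1.51, 1.525, -2.141]
contact_force: [1.2, -6.2, 6.8]
grip_width: 0.0464
```

>>> {"method": "send_rows", "body": {"rows": "0 0 0 0 0 0;0 0 0 0 0 0;0 0 0 0 0 0;0 0 0 0 0 0;0 0 0 0 0 0;0 0 0 0 0 0", "grip": 0.085}}

```text
clock: 11.7
tcp_pos: [0.4689, -0.0665, 0.1387]
orientation: [-1.508, 1.525, -2.138]
contact_force: [0.0, 0.1, 0.8]
grip_width: 0.0848
```

```bash
python3 st.py; python3 pic.py f 80
```

```text
11.7 q [-0.8161  0.7376  0.8061  1.875  -0.0083  1.2196 -0.7291] tcp [ 0.4689 -0.0665  0.1387] kf [ -1.0273   1.8122 -19.1609] F [0.0168 0.0829 0.8143] Fk [ 0.4669 -0.0413  0.6712] g 0.08475734810926978
rot left [ 0.0015 -0.0009  0.0006]
```

View pics/tf.png

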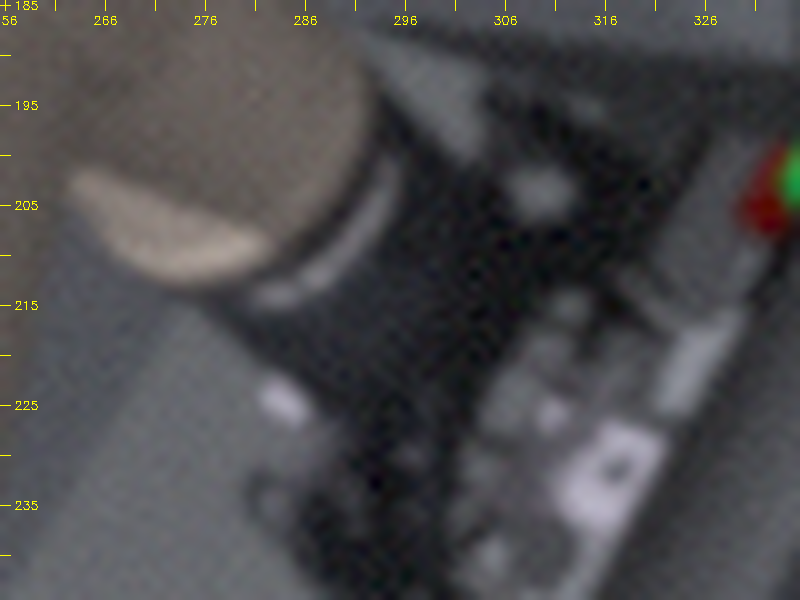

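>>> {"method": "send_rows", "body": {"rows": "0.004 0.005 0.008 0 0 0;0.008 0.01 0.015 0 0 0;0.008 0.01 0.015 0 0 0;0.008 0.01 0.015 0 0 0;0.008 0.01 0.015 0 0 0;0.008 0.01 0.015 0 0 0;0.008 0.01 0.015 0 0 0;0 0 0 0 0 0"}}

```text
clock: 12.6
tcp_pos: [0.5231, -0.0, 0.2384]
orientation: [-1.504, 1.521, -2.137]
contact_force: [1.0, -0.4, -0.3]
grip_width: 0.085
```

```bash
python3 st.py; python3 pic.py g 80
```

```text
12.6 q [-0.8713  0.6914  0.8364  1.6503  0.0013  1.4971 -0.7428] tcp [ 0.5231 -0.      0.2384] kf [ -2.64    -0.3844 112.3562] F [ 0.9897 -0.4416 -0.334 ] Fk [-0.4524  1.0383 -0.0564] g 0.08495251602332443
rot left [ 0.0003  0.0032 -0.002 ]
```

View pics/tg.png

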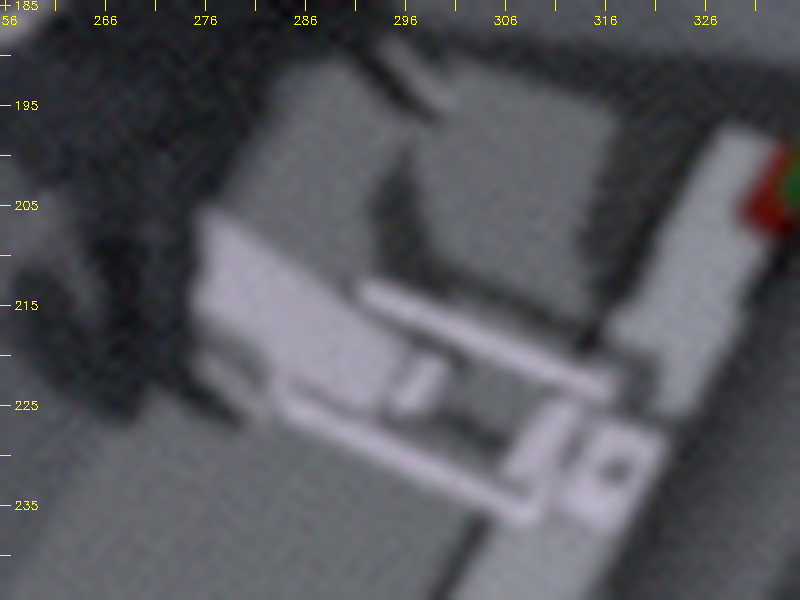

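View pics/sg.png

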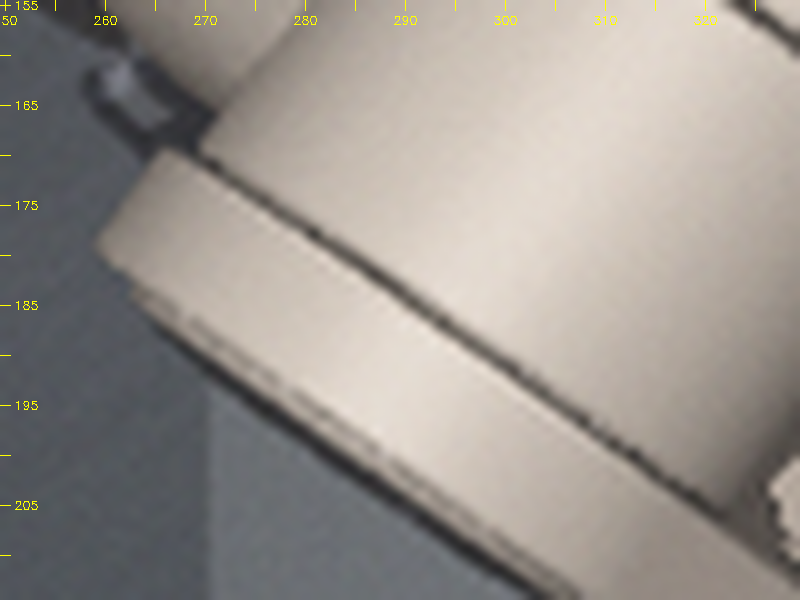

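>>> {"method": "send_rows", "body": {"rows": "0.0048 0.0049 -0.0105 0 0.003 -0.002;0.0048 0.0049 -0.0105 0 0 0;0.0048 0.0049 -0.0105 0 0 0;0.0048 0.0049 -0.0105 0 0 0;0.0048 0.0049 -0.0105 0 0 0;0.0048 0.0049 -0.0105 0 0 0;0 0 0 0 0 0;0 0 0 0 0 0", "grip": 0.0}}

```text
clock: 13.5
tcp_pos: [0.5498, 0.0276, 0.1737]
orientation: [-1.512, 1.527, -2.139]
contact_force: [0.1, -0.4, 0.6]
grip_width: -0.0003
```

```bash
python3 st.py; python3 pic.py h 80
```

```text
13.5 q [-0.8367  0.8139  0.7811  1.5964 -0.0698  1.4575 -0.7683] tcp [0.5498 0.0276 0.1737] kf [-73.5814   1.8211  87.3629] F [ 0.126  -0.3505  0.5751] Fk [0.5103 0.3241 0.3225] g -0.0002691516139105461
rot left [ 0.0024 -0.0042  0.0028]
```

View pics/th.png

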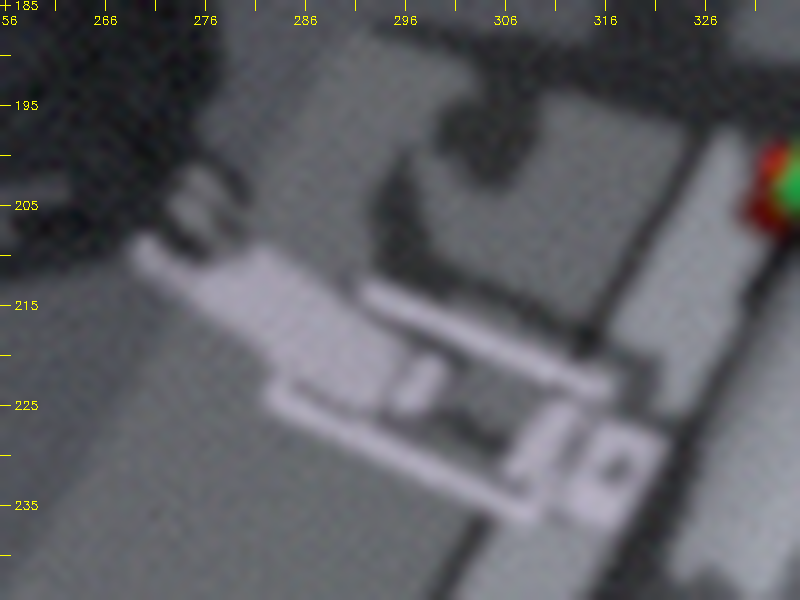

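>>> {"method": "send_rows", "body": {"rows": "-0.0033 -0.0039 -0.0061 0 0 0;-0.0033 -0.0039 -0.0061 0 0 0;-0.0033 -0.0039 -0.0061 0 0 0;-0.0033 -0.0039 -0.0061 0 0 0;0 0 0 0 0 0"}}

```text
clock: 14.1
tcp_pos: [0.5353, 0.0114, 0.1486]
orientation: [-1.513, 1.529, -2.139]
contact_force: [0.1, -0.5, 0.6]
grip_width: 0.0
```

```bash
python3 st.py
python3 - <<'E'
from h import *
np.set_printoptions(precision=4,suppress=True)
cur=np.array([-75,2,55.]);
# waypoints in kf -> world deltas
W=[(-75,2,55),(-89,2,53),(-105,2,45),(-118,2,32),(-126,2,19),(-131,2,8),(-133,2,3)]
for a,b in zip(W[:-1],W[1:]):
    d=(np.array(b)-np.array(a))/1000;print(b,d[0]*u+d[2]*n)
E
```

```text
14.1 q [-0.8298  0.822   0.774   1.6567 -0.0729  1.3897 -0.7656] tcp [0.5353 0.0114 0.1486] kf [-73.0607   1.428   54.1987] F [ 0.1373 -0.5411  0.5697] Fk [0.612  0.4568 0.2302] g 2.086788572180714e-05
rot left [ 0.0023 -0.0057  0.0039]
(-89, 2, 53) [ 0.0062  0.0072 -0.0105]
(-105, 2, 45) [ 0.0046  0.0054 -0.0164]
(-118, 2, 32) [ 0.001   0.0012 -0.0183]
(-126, 2, 19) [-0.0015 -0.0017 -0.0151]
(-131, 2, 8) [-0.0021 -0.0025 -0.0116]
(-133, 2, 3) [-0.0011 -0.0013 -0.0051]
```

>>> {"method": "send_rows", "body": {"rows": "0.0036 0.0039 -0.006 0 0 0;0.0036 0.0041 -0.006 0 0 0;0.0023 0.0027 -0.0082 0 0 0;0.0023 0.0027 -0.0082 0 0 0;0 0 0 0 0 0"}}

```text
clock: 14.6
tcp_pos: [0.5492, 0.0264, 0.1202]
orientation: [-1.512, 1.525, -2.138]
contact_force: [0.5, 1.5, 2.6]
grip_width: 0.0
```

```bash
python3 st.py; python3 pic.py i 80
```

```text
14.6 q [-0.8193  0.8758  0.7489  1.6214 -0.1016  1.376  -0.7796] tcp [0.5492 0.0264 0.1202] kf [-106.9823    2.1702   45.5569] F [0.5488 1.4668 2.6132] Fk [ 0.5536 -0.54    2.9468] g 4.316225914207645e-05
rot left [ 0.002  -0.0036  0.0008]
```

View pics/ti.png

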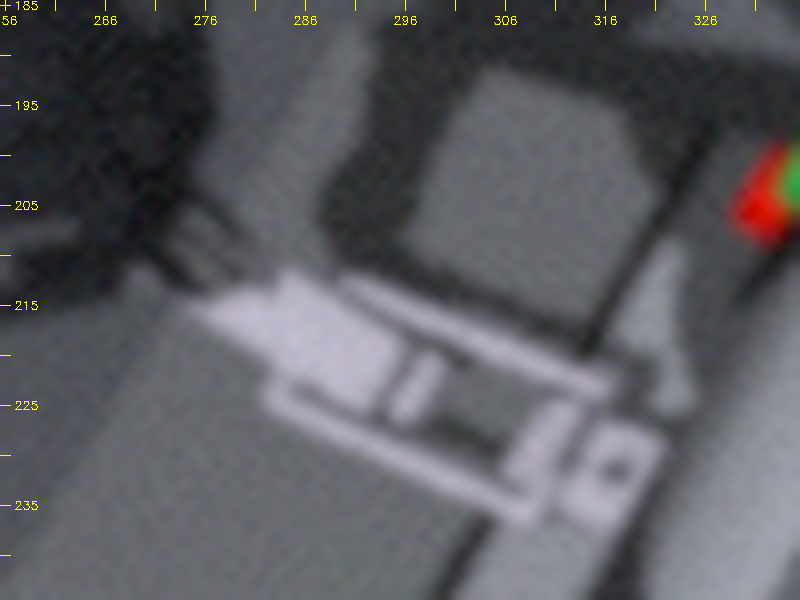

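The tool is in contact with the lever and the lever is turning, with the loop still hooked. I'll keep pressing.

>>> {"method": "send_rows", "body": {"rows": "0.0005 0.0006 -0.0091 0 0 0;0.0005 0.0006 -0.0091 0 0 0;-0.0007 -0.0008 -0.0075 0 0 0;-0.0008 -0.0009 -0.0076 0 0 0;0 0 0 0 0 0"}}

```text
clock: 15.2
tcp_pos: [0.5468, 0.0249, 0.0863]
orientation: [-1.514, 1.528, -2.138]
contact_force: [1.1, 0.2, 0.3]
grip_width: -0.0003
```

```bash
python3 st.py; python3 pic.py j 80
```

```text
15.2 q [-0.8074  0.9169  0.7282  1.6345 -0.1227  1.3283 -0.7866] tcp [0.5468 0.0249 0.0863] kf [-126.6624    1.3335   17.9256] F [1.0746 0.2044 0.2991] Fk [-0.4631  0.6816  0.779 ] g -0.00032342307976739065
rot left [ 0.002  -0.006   0.0031]
```

View pics/tj.png

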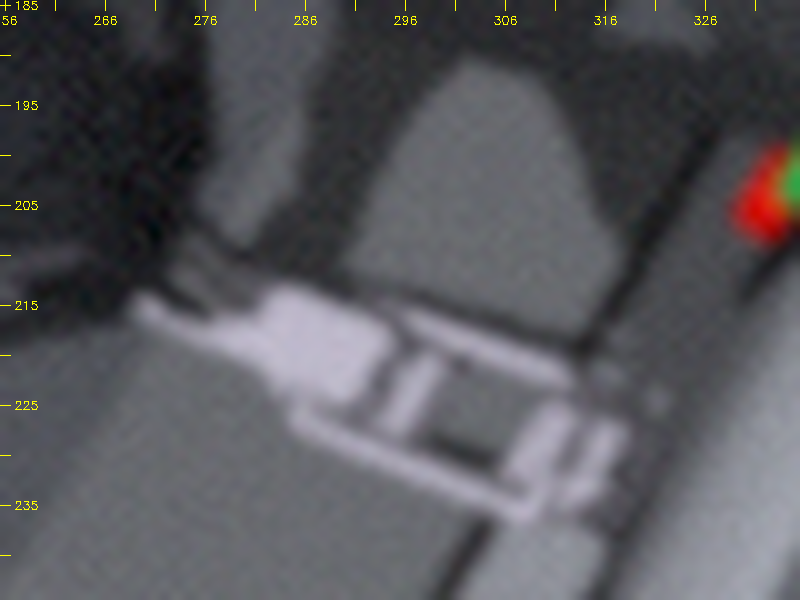

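>>> {"method": "send_rows", "body": {"rows": "-0.001 -0.0013 -0.0058 0 0 0;-0.001 -0.0013 -0.0058 0 0 0;0 0 0 0 0 0"}}

```text
clock: 15.6
tcp_pos: [0.5464, 0.0227, 0.0771]
orientation: [-1.511, 1.527, -2.139]
contact_force: [-0.3, 3.0, 9.1]
grip_width: -0.0001
```

```bash
python3 st.py
```

```text
15.6 q [-0.8037  0.927   0.7237  1.6405 -0.127   1.3102 -0.7874] tcp [0.5464 0.0227 0.0771] kf [-131.0907    2.4712    9.5886] F [-0.3041  3.0012  9.1103] Fk [ 4.2644 -2.187   8.3144] g -0.00012828524907537554
rot left [ 0.0021 -0.0035  0.0024]
```

>>> {"method": "send_rows", "body": {"rows": "-0.0009 -0.001 -0.003 0 0 0;0 0 0 0 0 0"}}

```text
clock: 15.8
tcp_pos: [0.5462, 0.0223, 0.0761]
orientation: [-1.51, 1.527, -2.139]
contact_force: [0.1, 7.8, 22.9]
grip_width: 0.0002
```

```bash
python3 st.py
```

```text
15.8 q [-0.8035  0.9277  0.7234  1.6419 -0.1275  1.3075 -0.7875] tcp [0.5462 0.0223 0.0761] kf [-131.4272    2.5694    8.6033] F [ 0.0894  7.8157 22.8928] Fk [10.1303 -5.027  21.3841] g 0.0002071663817874664
rot left [ 0.002  -0.0027  0.0023]
```

>>> {"method": "send_rows", "body": {"rows": "0 0 0 0 0 0;0 0 0 0 0 0;0.004 0.005 0.008 0 0 0;0.008 0.01 0.015 0 0 0;0.012 0.015 0.023 0 0 0;0.012 0.015 0.023 0 0 0;0.012 0.015 0.03 0 0 0;0.015 0.03 0.03 0 0 0;0.015 0.04 0.03 0 0 0;0.015 0.04 0.03 0 0 0;0.015 0.04 0.03 0 0 0;0.015 0.04 0.03 0 0 0;0.01 0.04 0.03 0 0 0;0 0.04 0.02 0 0 0;0 0.04 0.02 0 0 0;0 0 0 0 0 0"}}

```text
clock: 17.4
tcp_pos: [0.6387, 0.3387, 0.3829]
orientation: [-1.216, 1.391, -2.074]
contact_force: [-0.1, 1.3, 0.1]
grip_width: 0.0004
```

```bash
python3 st.py; python3 pic.py k 80; python3 pic.py l 340
```

```text
17.4 q [-0.8998  0.7883  0.5213  0.8757 -0.0186  1.9154 -1.0961] tcp [0.6387 0.3387 0.3829] kf [-164.216  -133.5073  436.6297] F [-0.1214  1.3241  0.0713] Fk [-0.6628 -0.9552  0.6492] g 0.0003747782917157004
rot left [-0.0865  0.2498 -0.1152]
```

View pics/tk.png

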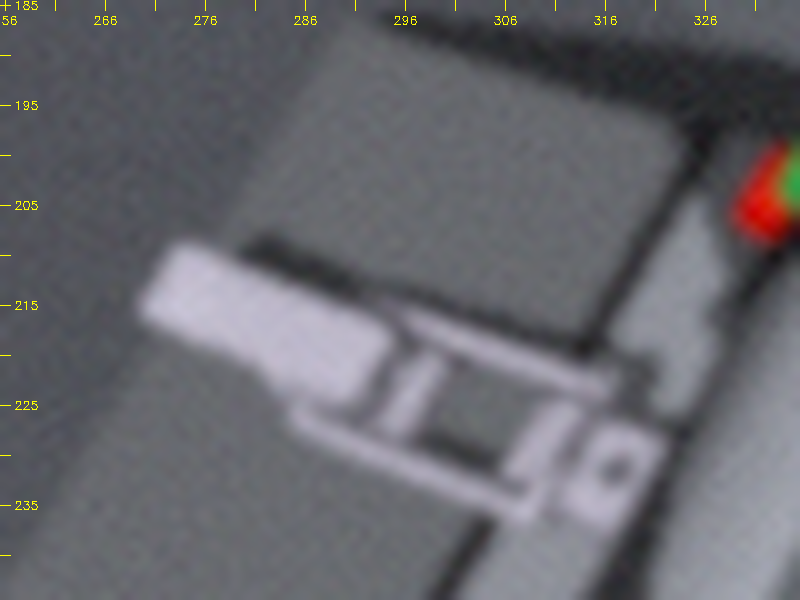

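View pics/sk.png

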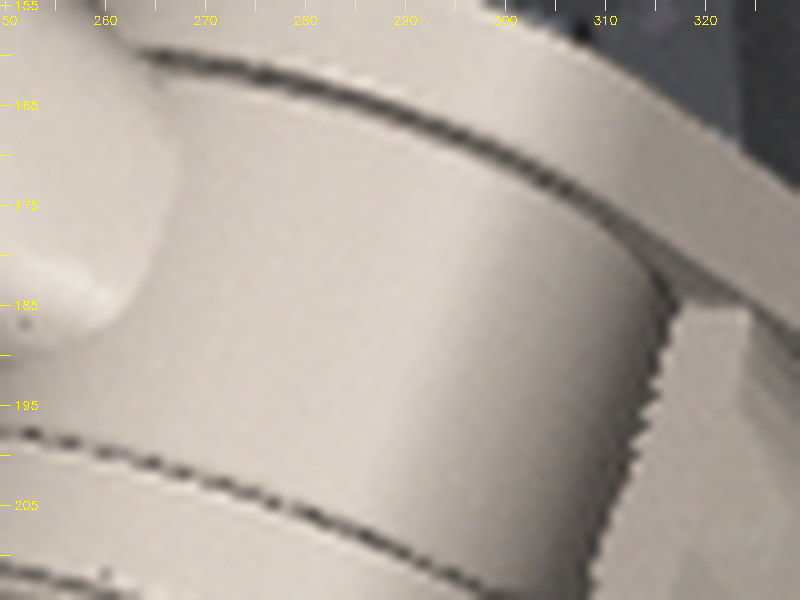

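View pics/tl.png

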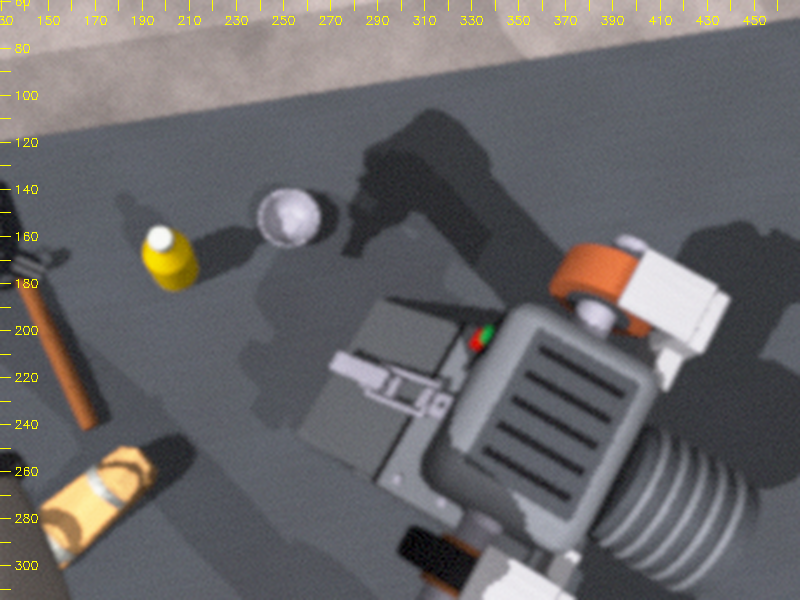

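Run:
```python
from h import *
np.set_printoptions(precision=1,suppress=True)
for th in (0,.05,.1,.2,.3):
    q=[]
    for yy in(-.0105,.0155):
        L,h=.080,.012
        q.append(proj("top",kw(-.08-L*np.cos(th)+h*np.sin(th),yy,-.004+L*np.sin(th)+h*np.cos(th))))
    print(th,np.array(q).ravel())
```

```text
0 [270.4 216.  274.6 209. ]
0.05 [269.9 215.5 274.1 208.4]
0.1 [269.4 215.  273.7 207.9]
0.2 [268.6 214.1 272.9 206.9]
0.3 [268.  213.2 272.3 206.1]
```

>>> {"method": "send_rows", "body": {"rows": "0 -0.03 0.03 0 0 0;0 -0.04 0.04 0 0 0;0 -0.05 0.04 0 0 0;0 -0.05 0.04 0 0 0;0 -0.05 0.03 0 0 0;0 -0.05 0 0 0 0;0 -0.05 0 0 0 0;0 -0.05 0 0 0 0;0 -0.05 0 0 0 0;0 -0.05 0 0 0 0;0 0 0 0 0 0"}}

```text
clock: 18.7
tcp_pos: [0.6291, -0.1238, 0.5209]
orientation: [-1.188, 1.395, -2.096]
contact_force: [-0.1, -1.0, 0.9]
grip_width: 0.0002
```

```bash
python3 st.py; python3 pic.py m 80
```

```text
18.7 q [-0.7259  0.5423  1.0803  1.1918  0.0225  1.6899 -0.3744] tcp [ 0.6291 -0.1238  0.5209] kf [197.9506 160.6883 312.8159] F [-0.1014 -0.9942  0.8988] Fk [1.2059 0.5712 0.1614] g 0.00016309613497732153
rot left [-0.0784  0.2676 -0.0985]
```

View pics/sm.png

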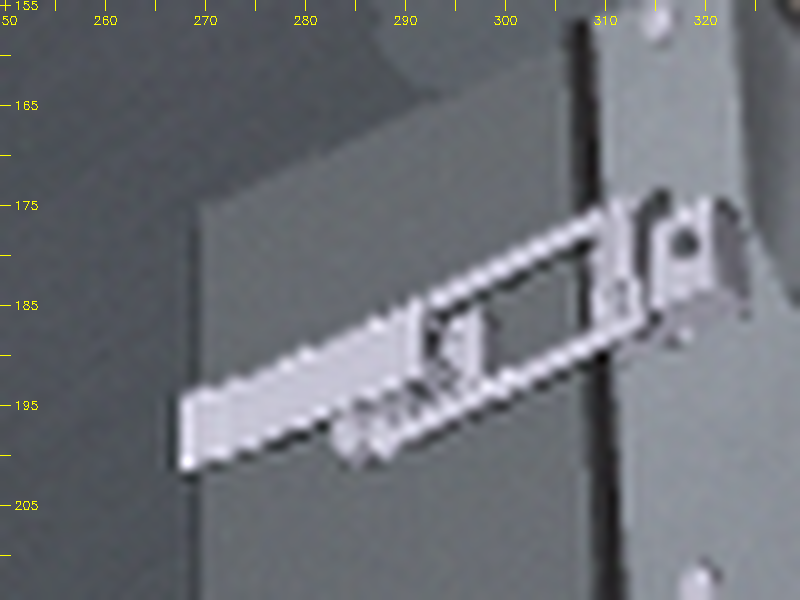

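Run:
```python
from bench import r
print(r.hand_in())
```

```text
the job is handed in; nothing more can be done
None
```

The latch is closed and I handed the job in at about 18.7 s. I gripped the loop by its two side arms, carried the bar over the keeper's lip and felt it down onto the block. I then drew it back against the post, opened the gripper, and pressed the lever flat with the closed fingers.

**Last checks:**
- **Loop:** it lies in the keeper's hook in both views.
- **Lever:** the tip corners in the top view, at about (270,216) and (274,209), match a lever angle of 0 to within about 0.3 px. The lever stayed down after I let go. At the end of the press it met a hard stop, with about 21 N square to the slope.
- **Robot:** the arm is clear, and the force reading is back to its noise level.
- **Bystanders:** I never went near them. After the press, the glue bottle, tack tin, hammer and sandal stood where they were in the first top picture. I judged this by eye and did not measure it.

**Not confirmed or in disagreement:**
- **Bin angle:** I did not measure it directly. That the bin is drawn up follows only from the lever being flat and the loop hooked.
- **Keeper position:** the keeper corners taken from two views fell about 5–10 mm away from where the fit of the machine put them, up to about 25 mm at one misread corner. I relied on the fit, which the loop's length (96.4 against 95.9 mm) and the contacts felt on the way supported.

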